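# Unclip the stamp box, park the clip, and hold the lid up

## Robot

A 7-joint arm with a two-finger parallel gripper is mounted at the origin on the work surface; the furniture and walls round the work are solid. World frame = base frame: x ahead of the robot, y to its left, z up, the work surface at z = 0. Lengths are in m, angles in rad, forces in N, time in s.
With the tool pointing down it reaches from about 0.4 to 0.9 m from the base axis. Payload 5.6 kg.
Tool frame: the origin (TCP) lies midway between the tips of the shut fingers; the grasp point (between the pads) lies 19 mm behind it; z points along the fingers, y is the line along which they close (so a half turn about z gives the same grasp; the last joint's range is limited). The gripper opens to 92 mm and grips with 3 to 60 N. Pads are 20 mm wide; open, the fingers measure 128 mm over their backs; the gripper's body (75 mm by 189 mm) begins 69 mm behind the grasp point.
Start: joints at [-1.217, 0.468, -0.012, 1.603, 0.006, 1.071, -0.056], TCP at [0.251, 0.599, 0.215] pointing down, gripper open.
Joint ranges: [-2.53, 2.53], [-0.31, 2.02], [-1.57, 1.55], [0.28, 2.44], [-1.29, 4.43], [0.15, 1.84], [-2.92, 2.92]. Speed limits (rad/s): [2.57, 2.57, 3.14, 3.14, 3.14, 3.14, 3.14].

## Interface

Orientations are given as a 3x3 rotation matrix whose columns are the frame's x, y, z axes.
In Python, from station import env, effector, solver, viewer, workorder, search_frame, tip_of gives the robot as it stands. Calls block until the motion is done:
- env.reach(position, orientation): joint-space move of the TCP to a pose.
- env.movel(position, frame=None, rate=0.15): straight line of the TCP; frame=None keeps the orientation; rate is the mean speed in m/s.
- env.goto_joints(angles): joint-space move.
- effector.release() and effector.grasp(squeeze=None): open the fingers fully, or close them until they stop; squeeze is the grip in N (None keeps the last).
- env.pause(seconds).
- solver.inverse_kinematics(position, orientation): joint angles nearest the present ones, or None.
- env.sense(): the state.
- viewer.read_camera(name): name is "scene" or "top" or "wrist"; returns (picture, depth): 480x640x3 uint8, red, green, blue; 480x640 float32, m along the optical axis (not along the pixel's ray), 0 where there is no reading.
- viewer.camera_info(name): a dict with "intrinsics" (3x3 intrinsics, pixels), "dist_coeffs" ([k1, k2, p1, p2, k3] as OpenCV has them; the pictures are not rectified), "eye" and "rotation" of the camera in the world; the wrist camera has in their place "T_tool_cam" (4x4, takes a point from camera to tool coordinates, whose origin is the TCP and whose axes are the flange's). Camera axes: x right, y up, looking along -z (the intrinsics and any distortion apply to the point x, -y, -z); pixel columns grow to the right and rows downward; lengths in m; the calibration is good to about 2 mm. A picture is of the moment at which its call begins: read the wrist's pose just before it. camera_info takes no time and is no camera call.
A pose or a line that the arm cannot do raises env.PlanningError and nothing moves.
- workorder.finish_job(): hands the job in; it is judged then, once.
Trained networks look in the newest picture that a camera, given by its name, has taken for a name from the list of things; names that differ only in an ending like _2 or _b are one class to them, and where a whole thing is asked for, a point or a joint stands for the part that bears it (a point fixed in the world has none). Each returns a list of dicts, best first, with "score" (0 to 1); they miss things now and then, are a little off and sometimes report something else, mostly with a low value. They report only what shows in the picture. A call takes as long as a camera call.
- search_frame(camera, name): "at" ([x, y, z] in m, in world coordinates, good to about 4 mm: the middle of the surface that is visible of it).
- tip_of(camera, name): "at" ([x, y, z] in m, in world coordinates, good to about 4 mm: a listed point, or the origin of a listed thing).
The state is a dict: "t": time; "joint_positions": joint angles; "joint_velocities": joint speeds; "tau": joint torques, N m; "ee_pos": TCP position; "tcp_rot": TCP orientation; "wrist_force": force on the tool from outside, world axes, zero at the start; "moment": the same for the moment, N m; "gripper_width": finger opening in m; "grasp_force": force on a finger pad.
Only numpy, scipy, OpenCV 4.12 (cv2) and the standard library are available. Lean on these libraries where they do the work, as an engineer would, in place of code of your own. Each camera call takes 0.05 s, during which the arm holds its last target. There are 200 camera calls.

## Task

A sprung clip keeps the lid of the steel stamp box shut: squeeze it open, lift it off, and let it bite upright on the near long wall of the box of record cards, where it will be at hand for closing up. Then raise the stamp box lid (the lug at its front is the grip) and keep it open at 60 degrees for the clerk who counts the sheets, never letting it swing up to upright; left alone it falls shut, so finish while still holding it there. Leave the stamp box and everything else on the worktop where it stands.

Things in the scene. Friction and masses are not known exactly. Their poses are not given: they have to be found in the camera images.
- stamp_box: Steel box, 159 (x) x 204 (y) mm, lid top 83 mm up, wire bail on the lid's middle rising to 102 mm. About 3 kg, loose. Origin: middle of its underside; x from the front towards the hinge, z up. At the middle of its front a steel strap, 18 mm wide, 3 mm thick, stands up to 123 mm in front of the lid's lug; they touch face to face while the lid is shut (11 mm together).
- lug_grip (a point): Grip point of the lid's lug: an upright steel block fixed to the middle of the lid's front edge, 8 mm thick (x), 26 mm wide (y), 83 to 123 mm above the worktop when shut; this point is 107 mm up, on its centre. The lug turns with the lid about the hinge. Its two 8 mm wide side faces, 26 mm apart along y, can be pinched from above and pivot between the pads as the lid rises.
- box_hinge (a point): Middle of the lid's hinge line, at the back of the stamp box: 76 mm behind the box's origin, 63 mm up. The hinge runs along the box's y; the point's axes are the box's. lug_grip lies 153 mm in front of it and 44 mm above it when the lid is shut.
- stamp_box_lid (a joint): Opening angle of the stamp box lid, rad: 0 shut, 1.05 = 60 degrees, 1.75 its stop past upright. Lid and lug weigh about 0.26 kg; slight hinge friction (0.05 N m); it falls shut when let go anywhere short of upright.
- clip_grip (a point): Where to squeeze the clip: midway between its two handles, 34 mm above the pivot pin, 67 mm above the middle of the jaw pads. Handles are 26 mm wide along y (the pin's axis), rubber covered, and reach 52 mm above the pin. They are squeezed together along x: 52 mm over the outsides here with jaws shut, 39 at the start, 29 fully squeezed (a hard stop). The clip weighs 80 g and stands jaws down.
- clip_jaws (a point): Middle of the clip's mouth, halfway up the jaw pads, 33 mm below the pin; the jaws open along x. Pads are 14 mm tall, 24 mm wide; their tips lie 7 mm below this point; there is room for an edge up to 5 mm under the pin. At the start this point is 15 mm below the tops of strap and lug. A good bite has it 8 to 20 mm below the edge; fingers that swing back as they open can draw the clip up a few mm.
- clip_far (a joint): Swing of the lever on the clip's +x side, rad: 0 jaws shut (2.4 mm between both pads), 0.30 fully squeezed (mouth about 18 mm between the pads' upper ends, 25 mm at the tips). Spring: 6.5 N on the handles to start, 11.5 N at full squeeze, at clip_grip; a bite of about 7 N.
- clip_near (a joint): The same for the lever on the clip's -x side.
- card_index: Card index, left of the stamp box: open tan box with record cards in it, 123 (x) x 218 (y) mm, fixed to the worktop, walls 92 mm high; record cards inside stand 60 to 75 mm high, starting 35 mm behind its near wall. Origin: middle of its underside; its -x side faces the robot.
- index_rim (a point): Middle of the top edge of the card index's near long wall (its -x wall, 3 mm thick, 92 mm high, runs 218 mm along the box's y); x points into the box.
- glue_jar: Bystander: white glue jar with a cap, 56 mm across, 95 mm tall; origin in the middle of its underside.
- label_roll: Bystander: white label roll on end, 66 mm across, 40 mm tall; origin in the middle of its underside.
- parcel_small: Bystander: brown paper parcel, 89x114x61 mm; origin in the middle of its underside.
- tape_roll: Bystander: roll of tape lying flat, 96 mm across, 48 mm tall; origin in the middle of its underside.

How it is judged:
By the outcome, as a careful person would: the job done as asked, in the order asked, and still so for the second after the job is handed in, while the arm keeps its last pose, push and grip.
It also fails if it takes over 54 s, if anything falls off the work surface, if the arm or the gripper's body presses on something with over 40 N, if the wrist force passes 120 N, or if a joint passes its speed limit or range.

## Working session

There is one attempt and no reset: what is moved stays moved. The work goes in short steps, each a Python script; the robot and the scene stay as the last script left them, time stands still between calls to the robot, and variables do not carry over. Pictures are saved under pics/ and viewed, at most 10 in all, crops included, and the job is handed in when it is done.

```bash
ls; mkdir -p pics; python3 - <<'E'
from station import *
import cv2
s=env.sense();print(s['t'],s['gripper_width'],s['tcp_rot'])
for c in("scene","top"):
    p,d=viewer.read_camera(c);cv2.imwrite(f"pics/{c}0.png",p[...,::-1])
    i=viewer.camera_info(c);print(c,i['eye'])
    for n in["stamp_box","lug_grip","box_hinge","clip_grip","clip_jaws","card_index","index_rim","glue_jar","label_roll","parcel_small","tape_roll"]:
        r=tip_of(c,n)
        print(n,[(q['score'],[round(v,4) for v in q['at']]) for q in r[:2]])
print(env.sense()['t'])
E
```

```text
pics
0.0 0.0921832271178176 [[-9.22271296e-01  3.86542821e-01 -5.51039412e-04]
 [ 3.86543190e-01  9.22269798e-01 -1.66782012e-03]
 [-1.36476888e-04 -1.75118316e-03 -9.99998457e-01]]
scene [-0.05475891 -0.7698216   0.83149339]
stamp_box [(0.86, [0.5272, 0.0478, 0.0009])]
lug_grip [(0.72, [0.4544, 0.0669, 0.1025])]
box_hinge [(0.74, [0.6034, 0.028, 0.0593])]
clip_grip [(0.87, [0.449, 0.0624, 0.1702])]
clip_jaws [(0.7, [0.4492, 0.0638, 0.1107])]
card_index [(0.9, [0.5658, 0.4032, 0.0057]), (0.22, [0.446, 0.0657, 0.1696])]
index_rim [(0.73, [0.5027, 0.4016, 0.0921]), (0.44, [0.5994, 0.0289, 0.0613])]
glue_jar [(0.7, [0.7212, 0.1581, 0.0031]), (0.28, [0.4457, 0.0645, 0.1093])]
label_roll [(0.88, [0.4035, -0.1942, 0.0])]
parcel_small [(0.63, [0.3779, -0.34, 0.0])]
tape_roll [(0.57, [0.4898, -0.2624, -0.0048]), (0.37, [0.4532, 0.067, 0.1722])]
top [0.34510452 0.03674703 1.48024581]
stamp_box [(0.94, [0.5244, 0.0459, 0.0029])]
lug_grip [(0.18, [0.505, 0.3993, 0.0944])]
box_hinge [(0.9, [0.6009, 0.0287, 0.0645])]
clip_grip [(0.45, [0.4535, 0.0642, 0.1806])]
clip_jaws [(0.48, [0.4485, 0.0638, 0.1055])]
card_index [(0.95, [0.5642, 0.4074, 0.0002])]
index_rim [(0.55, [0.5036, 0.3983, 0.0905])]
glue_jar [(0.73, [0.7231, 0.1565, 0.0028])]
label_roll [(0.78, [0.4024, -0.1988, -0.0034])]
parcel_small [(0.69, [0.3729, -0.3393, 0.0014])]
tape_roll [(0.82, [0.4936, -0.2606, -0.0011])]
1.2
```

View pics/scene0.png

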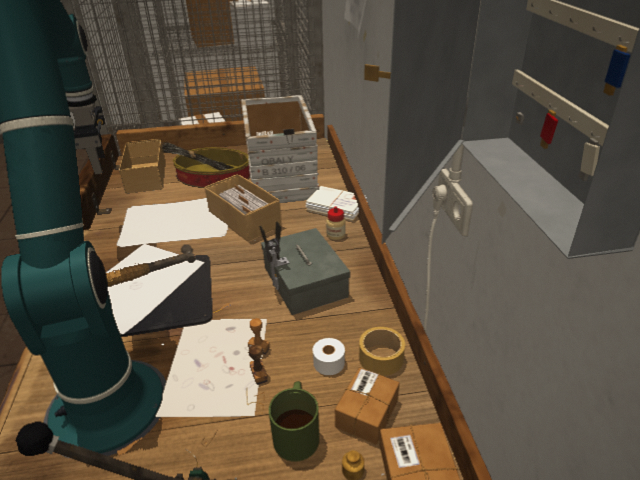

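View pics/top0.png

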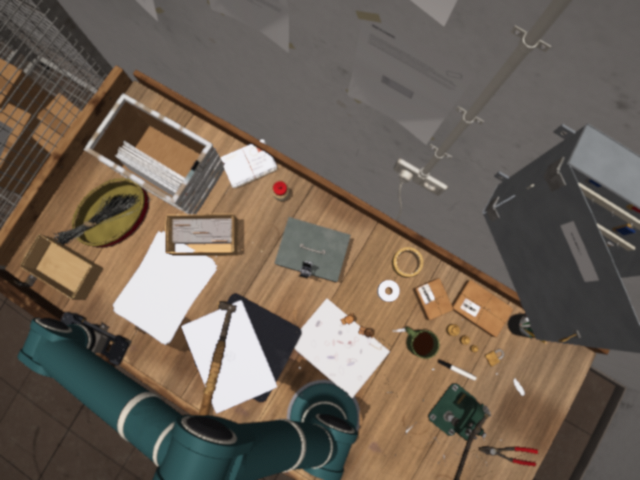

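The scene view shows the stamp box at about (305,268), the clip at (272,245), the card index at (243,205) and the glue jar at (336,222). In the top view they are at (313,250), (307,270), (203,234) and (280,188). Next I'll fit the yaws from depth.

```bash
cat > h.py <<'E'
from station import *
import numpy as np, cv2
def cloud(c):
    s=env.sense(); p,d=viewer.read_camera(c); i=viewer.camera_info(c)
    v,u=np.mgrid[0:480,0:640]
    uv=np.stack([u,v],-1).reshape(-1,1,2).astype(np.float32)
    n=cv2.undistortPoints(uv,np.array(i['intrinsics']),np.array(i['dist_coeffs'])).reshape(480,640,2)
    P=np.stack([n[...,0]*d,-n[...,1]*d,-d],-1)
    if 'eye' in i: W=P@np.array(i['rotation']).T+i['eye']
    else:
        T=np.array(i['T_tool_cam']); W=P@T[:3,:3].T+T[:3,3]
        W=W@np.array(s['tcp_rot']).T+s['ee_pos']
    W[d==0]=np.nan
    return p,W
def rect(W,c,r,z0,z1):
    m=(np.hypot(W[...,0]-c[0],W[...,1]-c[1])<r)&(W[...,2]>z0)&(W[...,2]<z1)
    q=W[m]; return q,cv2.minAreaRect(((q[:,:2])*1000).astype(np.float32))
def down(yaw):  # tool y along heading yaw, z down
    y=np.array([np.cos(yaw),np.sin(yaw),0]); z=np.array([0,0,-1.]); return np.stack([np.cross(y,z),y,z],1)
E
python3 - <<'E'
from h import *
for c in("top","scene"):
    p,W=cloud(c)
    for nm,ce,r,a,b in[("lid",(.527,.046),.15,.07,.092),("index",(.565,.403),.15,.083,.1),("clip",(.45,.064),.05,.15,.21)]:
        q,R=rect(W,ce,r,a,b); print(c,nm,len(q),np.round(R[0],1),np.round(R[1],1),round(R[2],1),np.round(np.median(q,0),4))
    m=(W[...,2]>.12)&(np.hypot(W[...,0]-.503,W[...,1]-.4)<.3)
    print(c,"tall",m.sum(),np.nanmin(W[m],0),np.nanmax(W[m],0))
i=viewer.camera_info("wrist");print(i['T_tool_cam'],i['intrinsics'])
print(solver.inverse_kinematics([.45,.064,.16],down(-.23)),solver.inverse_kinematics([.503,.4,.13],down(.05)))
print(solver.inverse_kinematics([.45,.064,.09],down(1.34)),solver.inverse_kinematics([.56,.04,.2],down(1.34)))
print(solver.inverse_kinematics([.45,.064,.09],down(1.34-np.pi)),solver.inverse_kinematics([.45,.064,.16],down(-.23+np.pi)),solver.inverse_kinematics([.503,.4,.13],down(.05+np.pi)))
E
```

```text
top lid 3069 [524.9  46.8] [204.  154.4] 74.8 [0.5266 0.0432 0.082 ]
top index 382 [609.  404.4] [209.6 217.9] 2.0 [0.5858 0.4308 0.0888]
top clip 66 [449.8  65.6] [25.  45.1] 75.8 [0.463  0.0649 0.1878]
top tall 5406 [0.20301824 0.34743116 0.1200069 ] [0.79934333 0.6246668  0.7005432 ]
scene lid 3147 [521.9  44.7] [211.5 162.7] 75.7 [0.5226 0.0199 0.0827]
scene index 656 [608.1 401.9] [211.7 228.2] 1.5 [0.5971 0.419  0.0884]
scene clip 157 [449.3  63.4] [28.9 44.6] 75.7 [0.462  0.0588 0.1771]
scene tall 4558 [0.20310445 0.34430231 0.12004082] [0.79936001 0.60228057 0.6645798 ]
[[-1.46889210e-03  9.68945499e-01  2.47270020e-01  6.92160779e-02]
 [ 9.99998920e-01  1.41058922e-03  4.12934951e-04  4.69226271e-06]
 [ 5.13150380e-05  2.47270359e-01 -9.68946524e-01 -1.70496964e-01]
 [ 0.00000000e+00  0.00000000e+00  0.00000000e+00  1.00000000e+00]] [[387.53609621   0.         313.83971887]
 [  0.         387.53609621 237.12206541]
 [  0.           0.           1.        ]]
[-0.68062769  0.22022228  0.5295939   2.1432417  -0.15247205  0.81334139
 -0.28643868] [-0.9229433   0.55150513  0.27340464  1.70519555 -0.1802327   0.90956782
 -0.52705669]
[-0.42789809  0.33380477  0.24814161  2.17942727 -0.13474989  0.64223527
  1.25519552] [-0.41566138  0.33938577  0.35227189  1.85730168 -0.13980838  0.96889634
  1.33752682]
[-0.8175393   0.39591479  0.72241991  2.20174369 -0.41783827  0.6794897
 -1.60386087] [-0.2507374   0.21201338  0.04017926  2.11786162 -0.01164924  0.81191756
  2.70815194] [-0.47221011  0.57833523 -0.348673    1.67152879  0.23458281  0.93310497
  2.28255995]
```

```bash
python3 - <<'E'
from h import *
env.reach([.503,.375,.30],down(.035))
p,W=cloud("wrist"); cv2.imwrite("pics/w1.png",p[...,::-1])
print("rim",[(q['score'],np.round(q['at'],4)) for q in tip_of("wrist","index_rim")[:2]])
# near wall rim points
m=(W[...,2]>.086)&(W[...,2]<.098)&(abs(W[...,0]-.503)<.025)&(abs(W[...,1]-.4)<.13)
q=W[m];vx,vy,x0,y0=cv2.fitLine((q[:,:2]*1000).astype(np.float32),cv2.DIST_HUBER,0,.1,.01).ravel()
n=np.array([-vy,vx]);o=(q[:,:2]*1000-[x0,y0])@n
print("wall",m.sum(),vx,vy,x0,y0,"ang",np.degrees(np.arctan2(vy,vx)),"spread",np.percentile(o,[2,50,98]),"y",q[:,1].min(),q[:,1].max(),"z",np.median(q[:,2]))
m=(W[...,2]>.11)&(W[...,2]<.26)&(W[...,0]<.75);print("tall",m.sum(),W[m].min(0) if m.any() else 0,W[m].max(0) if m.any() else 0)
y=-.257; 
env.reach([.45,.05,.27],down(y))
p,W=cloud("wrist"); cv2.imwrite("pics/w2.png",p[...,::-1])
for n in["clip_grip","clip_jaws","lug_grip","stamp_box","box_hinge"]:
    print(n,[(q['score'],np.round(q['at'],4)) for q in tip_of("wrist",n)[:2]])
q,R=rect(W,(.45,.064),.05,.172,.21);print("clip",len(q),R,np.median(q,0))
q,R=rect(W,(.527,.046),.15,.07,.09);print("lid",len(q),R,np.median(q,0))
print(env.sense()['t'])
E
```

```text
rim [(0.58, array([0.5049, 0.3977, 0.0913]))]
wall 848 0.030451672 -0.9995362 506.65756 407.6741 ang -88.254974 spread [-2.46636042 -0.14724321 22.24630182] y 0.29308457721450093 0.5100822369536769 z 0.09136452332921288
tall 23101 [0.62554661 0.37545579 0.1100286 ] [0.74999682 0.57660623 0.23612504]
clip_grip [(0.78, array([0.451 , 0.0682, 0.1713]))]
clip_jaws [(0.58, array([0.4481, 0.0683, 0.1073])), (0.58, array([0.4486, 0.0681, 0.1734]))]
lug_grip [(0.68, array([0.4462, 0.0673, 0.1072]))]
stamp_box [(0.72, array([ 0.525 ,  0.0406, -0.0031]))]
box_hinge [(0.79, array([0.595 , 0.0258, 0.0614]))]
clip 1052 ((449.86737060546875, 66.02776336669922), (26.1416015625, 45.06110382080078), 74.90763092041016) [0.43706073 0.06716462 0.19184536]
lid 32048 ((522.4542236328125, 47.53779602050781), (204.10467529296875, 161.1709747314453), 74.89078521728516) [0.52622384 0.06223938 0.08283478]
4.2583
```

View pics/w1.png

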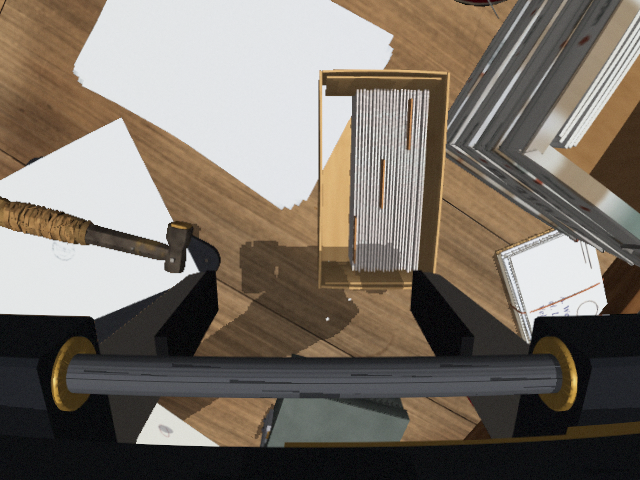

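View pics/w2.png

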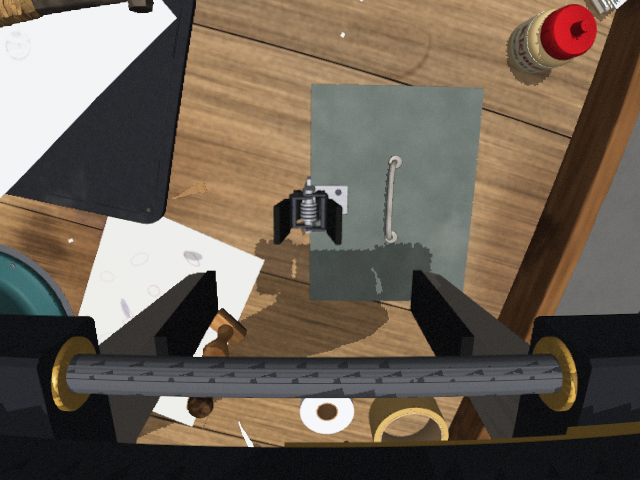

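w1 shows the index near wall at columns 320–322, rows 72–288, with the crate to the right of column 450. w2 shows the clip at (308,212), handles at columns 275–340, on the lid's front edge, and the bail at column 391. The measurements agree with the given sizes, so I'll grasp the clip.

```bash
python3 - <<'E'
from h import *
R=down(-.262); c=[.450,.0657]
env.movel(c+[.235],R,.2); env.movel(c+[.156],R,.15)
s0=env.sense()
effector.grasp(25); env.pause(.2)
s=env.sense();print(s['t'],s['gripper_width'],s['grasp_force'],s['wrist_force'],s['ee_pos'])
print("clip squeezed" if s['gripper_width']<.036 else "NOT")
if s['gripper_width']<.036:
    env.movel(c+[.25],R,.1)
    s=env.sense();print(s['t'],s['gripper_width'],s['grasp_force'],s['wrist_force']-s0['wrist_force'])
p,W=cloud("wrist"); cv2.imwrite("pics/w3.png",p[...,::-1])
E
```

```text
6.4417 0.02861959220979039 24.99963015317917 [ 0.10174032  0.100633   -1.80623345] [0.44995072 0.06569318 0.1559654 ]
clip squeezed
7.5333 0.0288722809136789 24.999632835388184 [ 0.09086942  0.25965675 -1.56902609]
```

View pics/w3.png

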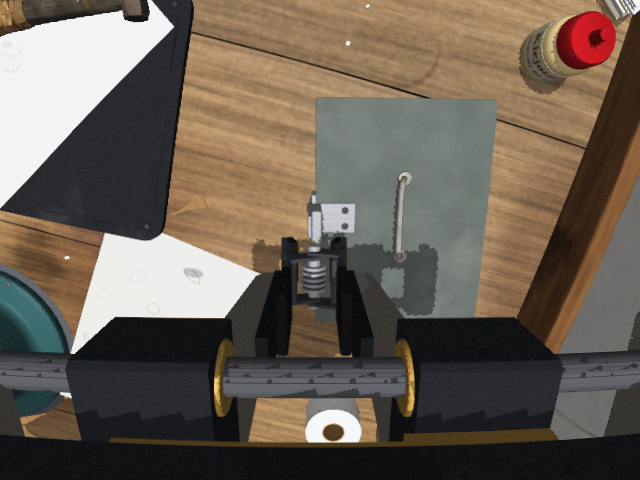

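w3: the clip is held at (315,270) with its jaws open, and the lug and strap are free at (315,215). I'll go over the card index and re-measure the wall.

```bash
python3 - <<'E'
from h import *
p,W=cloud("wrist")
m=(W[...,2]>.112)&(W[...,2]<.13)&(np.hypot(W[...,0]-.45,W[...,1]-.066)<.03); q=W[m]
print("lug top",len(q),np.median(q,0),cv2.minAreaRect((q[:,:2]*1000).astype(np.float32)) if len(q) else 0)
def wall(W):
    m=(W[...,2]>.086)&(W[...,2]<.098)&(abs(W[...,0]-.504)<.012)&(W[...,1]>.32)&(W[...,1]<.49)
    q=W[m]; k=np.polyfit(q[:,1]-.4,q[:,0],1)
    for _ in range(3):
        r=q[:,0]-np.polyval(k,q[:,1]-.4); q=q[abs(r)<.003]; k=np.polyfit(q[:,1]-.4,q[:,0],1)
    print("wall x@y=.4",k[1],"slope",k[0],len(q),"z",np.median(q[:,2]),"std",np.std(q[:,0]-np.polyval(k,q[:,1]-.4)))
env.reach([.503,.375,.27],down(.03))
p,W=cloud("wrist"); wall(W)
m=(abs(W[...,0]-.503)<.03)&(abs(W[...,1]-.375)<.03)&(W[...,2]>.2)&(W[...,2]<.32); q=W[m]
print("clip pts",len(q),np.percentile(q,[2,50,98],axis=0))
for c in("top","scene"): wall(cloud(c)[1])
print(env.sense()['t'],env.sense()['gripper_width'])
E
```

```text
lug top 434 [0.45047011 0.06848895 0.1232334 ] ((449.8149719238281, 66.91800689697266), (26.122507095336914, 10.991938591003418), 74.9170150756836)
wall x@y=.4 0.5066397036208524 slope -0.039711093797517166 501 z 0.09210424345101634 std 0.0007966185656965006
clip pts 8852 [[0.4764594  0.36090016 0.22717113]
 [0.50371955 0.38230164 0.29322676]
 [0.53041594 0.38746401 0.31859704]]
wall x@y=.4 0.5070895672063453 slope -0.02918807311002658 22 z 0.09154408882122445 std 0.0005882839547343898
wall x@y=.4 0.5060075964854621 slope -0.03834968480907611 72 z 0.09034528827077104 std 0.0013834816498206992
8.9833 0.02909877552263735
```

```bash
python3 - <<'E'
from h import *
R=down(.037); c=[.5066,.400]
env.movel(c+[.21],R,.2); s0=env.sense(); env.movel(c+[.124],R,.12)
s=env.sense();print(s['t'],s['ee_pos'],s['wrist_force']-s0['wrist_force'])
effector.release(); env.pause(.2)
env.movel(c+[.25],R,.2)
env.reach([.503,.36,.28],down(.037))
p,W=cloud("wrist"); cv2.imwrite("pics/w4.png",p[...,::-1])
for cam in("wrist","scene"):
    if cam=="scene": p,W=cloud(cam)
    for n in("clip_grip","clip_jaws"): print(cam,n,[(q['score'],np.round(q['at'],4)) for q in tip_of(cam,n)[:2]])
    m=(abs(W[...,0]-.507)<.035)&(abs(W[...,1]-.4)<.03)&(W[...,2]>.1)&(W[...,2]<.2); q=W[m]
    print(len(q),np.percentile(q,[2,50,98],axis=0),cv2.minAreaRect((q[:,:2]*1000).astype(np.float32)))
cv2.imwrite("pics/s4.png",cv2.resize(p[130:330,150:390,::-1],None,fx=3,fy=3))
s=env.sense();print(s['t'],s['wrist_force'])
E
```

```text
10.325 [0.50726291 0.40033028 0.12496498] [-1.00323593 -0.61606949  0.12418467]
wrist clip_grip [(0.56, array([0.5051, 0.4017, 0.1446])), (0.23, array([5.661e-01, 4.031e-01, 3.000e-04]))]
wrist clip_jaws [(0.72, array([0.5071, 0.4002, 0.0806]))]
2309 [[0.47836015 0.3868468  0.11376269]
 [0.50689348 0.40049536 0.13730365]
 [0.5339902  0.41404879 0.16277463]] ((506.1435546875, 400.0716552734375), (57.63786697387695, 33.544559478759766), 2.384765625)
scene clip_grip [(0.77, array([0.5063, 0.4007, 0.1426]))]
scene clip_jaws [(0.86, array([0.5029, 0.4028, 0.081 ]))]
244 [[0.47917791 0.38182535 0.1033081 ]
 [0.51266475 0.39505384 0.12905098]
 [0.53220916 0.41241892 0.1626442 ]] ((505.8766784667969, 397.3296813964844), (58.345420837402344, 37.84653091430664), 11.38137149810791)
12.9417 [-0.902708    0.94826088 -0.29195158]
```

View pics/s4.png

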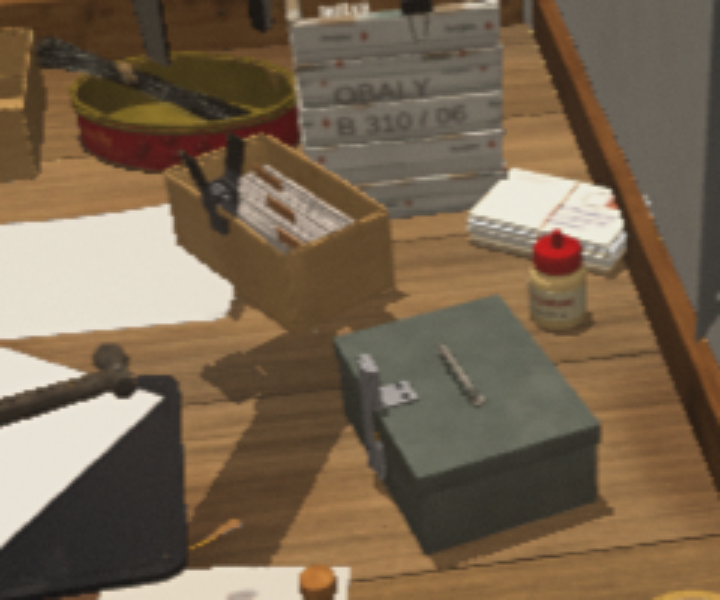

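View pics/w4.png

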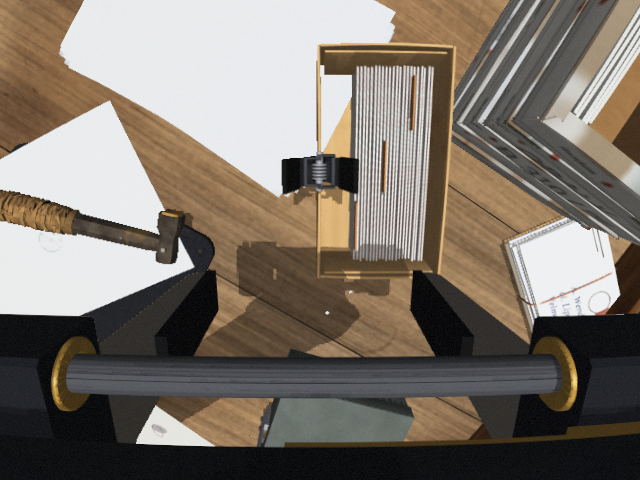

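The clip stands upright on the near wall: w4 shows it at (320,172) and s4 at (225,180). Its top is at 163 mm, which puts the jaws about 14 mm below the edge. Next is the lug.

```bash
python3 - <<'E'
from h import *
a=np.radians(-15.1); R=down(a+np.pi/2); bx=np.array([np.cos(a),np.sin(a)]); by=np.array([-bx[1],bx[0]])
env.reach([.4513,.0665,.25],R)
p,W=cloud("wrist")
def lug(W):
    m=(W[...,2]>.112)&(W[...,2]<.13)&(np.hypot(W[...,0]-.45,W[...,1]-.066)<.035); q=W[m]
    r=cv2.minAreaRect((q[:,:2]*1000).astype(np.float32)); print("lug",len(q),r,np.median(q[:,2]))
lug(W); lug(cloud("top")[1])
print([(q['score'],np.round(q['at'],4)) for q in tip_of("wrist","lug_grip")[:2]],[(q['score'],np.round(q['at'],4)) for q in tip_of("wrist","box_hinge")[:2]])
q,r=rect(W,(.527,.046),.15,.075,.09);print("lid",len(q),r)
print(env.sense()['t'])
E
```

```text
lug 474 ((449.86688232421875, 66.79786682128906), (25.49660301208496, 10.675086975097656), 73.85540771484375) 0.12312419256523895
lug 0 ((0.0, 0.0), (0.0, 0.0), 0.0) nan
[(0.88, array([0.4482, 0.0672, 0.1043])), (0.23, array([ 4.028e-01, -1.985e-01, -4.000e-04]))] [(0.77, array([0.5957, 0.0276, 0.0612]))]
lid 28436 ((515.7774658203125, 49.34796142578125), (205.13137817382812, 146.9231414794922), 74.78263854980469)
14.6083
  return _methods._mean(a, axis=axis, dtype=dtype,
  ret = ret.dtype.type(ret / rcount)
```

```bash
python3 - <<'E'
from h import *
a=np.radians(-15.1); R=down(a+np.pi/2); bx=np.array([np.cos(a),np.sin(a)]); by=np.array([-bx[1],bx[0]])
c=np.array([.4513,.0664])
env.movel([*c,.14],R,.2); env.movel([*c,.090],R,.1)
s0=env.sense(); effector.grasp(3); env.pause(.1); s=env.sense()
d=s['wrist_force']-s0['wrist_force']
print(s['t'],s['gripper_width'],s['grasp_force'],"f x,y,z",d[:2]@bx,d[:2]@by,d[2],s['ee_pos'])
E
```

```text
17.075 0.026380212737191586 3.0000219494104385 f x,y,z 0.6127378128234614 2.3861274671951938 -1.2363578030922562 [0.45137806 0.06668647 0.08998366]
```

```bash
cat >> h.py <<'E'
a=np.radians(-15.1); RL=down(a+np.pi/2); bx=np.array([np.cos(a),np.sin(a)]); by=np.array([-bx[1],bx[0]])
lug0=np.array([.4513,.0664]); hinge=lug0+.153*bx
def arc(th,off=(0,0,0)):
    u=-.153*np.cos(th)+.046*np.sin(th); w=.153*np.sin(th)+.046*np.cos(th)
    p=hinge+u*bx; return np.array([*p,.063+w-.019])+off
def lidang(cam):
    p,W=cloud(cam); d=W[...,:2]-hinge; U=d@bx; V=d@by
    m=(abs(V)>.03)&(abs(V)<.09)&(U<.03)&(U>-.15)&(W[...,2]>.095); P=np.stack([U[m],W[...,2][m]],1)
    return p,P
E
python3 - <<'E'
from h import *
s0=env.sense(); effector.grasp(9); env.pause(.1)
for t in np.radians([6,12,18,24,30]):
    env.movel(arc(t),RL,.06); s=env.sense(); d=s['wrist_force']-s0['wrist_force']
    print(round(s['t'],2),round(np.degrees(t)),round(s['gripper_width'],4),"f",np.round([d[:2]@bx,d[:2]@by,d[2]],2),np.round(s['ee_pos']-arc(t),4))
p,P=lidang("scene"); cv2.imwrite("pics/s5.png",cv2.resize(p[130:330,150:390,::-1],None,fx=3,fy=3))
for cam in("scene","top"):
    if cam=="top":p,P=lidang(cam)
    if len(P)>20:
        vx,vy,x0,y0=cv2.fitLine(P.astype(np.float32),cv2.DIST_HUBER,0,.001,.001).ravel(); print(cam,len(P),np.degrees(np.arctan(vy/vx)))
E
```

```text
17.82 6 0.026 f [-2.67  0.82  1.47] [0.     0.0003 0.0005]
18.24 12 0.0261 f [-3.4   2.61  2.42] [-0.0001  0.0003  0.0001]
18.67 18 0.0259 f [-4.05  2.33  2.85] [-0.0002  0.0003  0.    ]
19.09 24 0.0258 f [-3.77  1.61  4.58] [-0.0002  0.0003  0.    ]
19.52 30 0.026 f [-4.13  1.86  4.23] [-0.0001  0.0002  0.    ]
scene 5151 -85.66657
top 1251 -84.429596
```

View pics/s5.png

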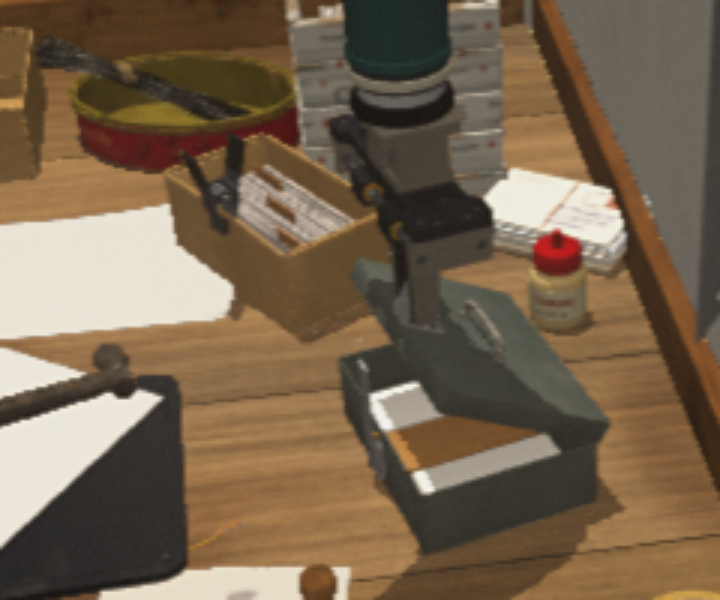

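s5: the lid is half open, with the gripper on the lug at (415,300). The box is unmoved and the clip still sits on the index wall. I'll continue to 60 degrees.

```bash
cat >> h.py <<'E'
def fit(P,th):  # keep points near the expected lid top plane, fit its slope
    n=np.array([np.sin(th),np.cos(th)]); l=np.array([-np.cos(th),np.sin(th)])
    Q=P-[0,.063]; e=Q@n-.020; al=Q@l; Q=Q[(abs(e)<.015)&(al>.02)&(al<.14)]
    vx,vy,x0,y0=cv2.fitLine(Q.astype(np.float32),cv2.DIST_HUBER,0,.001,.001).ravel()
    return len(Q),np.degrees(np.arctan(-vy/vx)),np.median(Q@n-.020)
E
python3 - <<'E'
from h import *
off=np.array([*(-.001*bx),0])
for t in np.radians([36,42,48,54,59.5]):
    env.movel(arc(t,off),RL,.06); s=env.sense(); d=s['wrist_force']
    print(round(s['t'],2),round(np.degrees(t)),round(s['gripper_width'],4),"f",np.round([d[:2]@bx,d[:2]@by,d[2]],2))
for cam in("scene","top"):
    p,P=lidang(cam); print(cam,fit(P,t))
    if cam=="scene": cv2.imwrite("pics/s6.png",cv2.resize(p[130:330,150:390,::-1],None,fx=3,fy=3))
    for n in("stamp_box","box_hinge","lug_grip","clip_jaws","glue_jar"): print(n,[(q['score'],np.round(q['at'],4)) for q in tip_of(cam,n)[:1]])
E
```

```text
20.03 36 0.0257 f [-1.16  5.73  0.43]
20.46 42 0.0261 f [-0.93  4.72 -0.05]
20.88 48 0.0261 f [-1.44  4.29  1.55]
21.31 54 0.0259 f [-1.6   4.18  2.13]
21.72 60 0.0263 f [-1.    5.64  2.02]
scene (75, np.float32(56.78819), np.float64(-0.0008321645171170573))
stamp_box [(0.3, array([0.5053, 0.398 , 0.1444]))]
box_hinge [(0.59, array([0.5973, 0.026 , 0.0613]))]
lug_grip [(0.55, array([0.5622, 0.0382, 0.2147]))]
clip_jaws [(0.69, array([0.5023, 0.3972, 0.0819]))]
glue_jar [(0.58, array([0.7232, 0.1582, 0.0046]))]
top (81, np.float32(57.34577), np.float64(-0.003238426314002854))
stamp_box []
box_hinge []
lug_grip [(0.31, array([0.507 , 0.3993, 0.1492]))]
clip_jaws [(0.52, array([0.5047, 0.3994, 0.0795]))]
glue_jar [(0.85, array([0.723 , 0.156 , 0.0022]))]
```

View pics/s6.png

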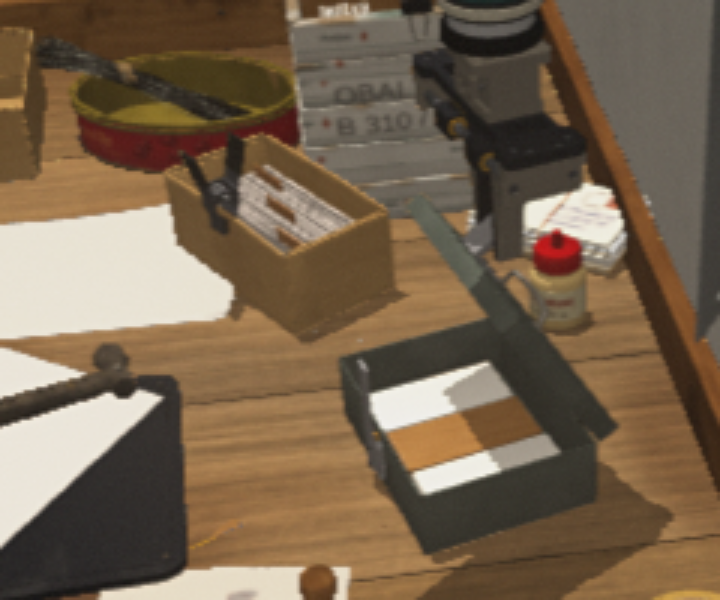

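s6: the lid is near 60 degrees, its edge running from (425,205) to (610,430), with the gripper on the lug. The box, clip and jar haven't moved. I'll check the angle against the lid's visible underside.

```bash
python3 - <<'E'
from h import *
th=np.radians(59.5); n=np.array([np.sin(th),np.cos(th)]); l=np.array([-np.cos(th),np.sin(th)])
for cam in("scene","wrist"):
    p,W=cloud(cam); d=W[...,:2]-hinge; U=d@bx; V=d@by; Q=np.stack([U,W[...,2]-.063],-1); e=Q@n; al=Q@l
    m=(abs(V)<.085)&(abs(V)>.03)&(al>.03)&(al<.13)&(abs(e)<.03)
    print(cam,m.sum(),np.histogram(e[m],np.arange(-.03,.031,.005))[0])
    x,y=al[m],e[m]
    k=np.polyfit(x,y,1)
    for _ in range(8):
        r=y-np.polyval(k,x); g=abs(r)<max(.003,1.5*np.median(abs(r))); k=np.polyfit(x[g],y[g],1)
    print(g.sum(),"lid angle",59.5+np.degrees(np.arctan(k[0])),"offset",k[1],"al",np.percentile(x[g],[2,98]),np.std(y[g]-np.polyval(k,x[g])))
    if cam=="wrist": print([(q['score'],np.round(q['at'],4)) for q in tip_of(cam,"lug_grip")[:1]])
s=env.sense();print(s['t'],s['gripper_width'],s['grasp_force'])
E
```

```text
scene 61 [ 0  0  0  0  0  0  0  0  0 42 10  9]
46 lid angle 57.71261635343335 offset 0.02083011945118581 al [0.03041853 0.12733156] 0.0008024086135169263
wrist 5799 [   0    0    0    0    0    0    0    0    0 5760   39    0]
5786 lid angle 57.93433870612388 offset 0.019809580473927 al [0.03437936 0.12887074] 0.00036155938355730106
[(0.76, array([0.5567, 0.0397, 0.2186]))]
22.4667 0.02573234551983053 8.999931067228317
```

Three cameras agree on about 57.8 degrees. The wrist fit is the best of them, with 5786 points and 0.4 mm scatter. I'll trim upward by 2.1 degrees.

```bash
python3 - <<'E'
from h import *
def ang(cam):
    th=np.radians(59.5); n=np.array([np.sin(th),np.cos(th)]); l=np.array([-np.cos(th),np.sin(th)])
    p,W=cloud(cam); d=W[...,:2]-hinge; U=d@bx; V=d@by; Q=np.stack([U,W[...,2]-.063],-1); e=Q@n; al=Q@l
    m=(abs(V)<.085)&(abs(V)>.03)&(al>.03)&(al<.13)&(abs(e-.02)<.01); x,y=al[m],e[m]; k=np.polyfit(x,y,1)
    for _ in range(8):
        r=y-np.polyval(k,x); g=abs(r)<.003; k=np.polyfit(x[g],y[g],1)
    return round(59.5+np.degrees(np.arctan(k[0])),2),g.sum()
off=np.array([*(-.001*bx),0]); t=61.6
env.movel(arc(np.radians(t),off),RL,.03); env.pause(.3)
for i in range(2):
    A=ang("wrist")[0]; print(t,A)
    if abs(60-A)<.4: break
    t+=60-A; env.movel(arc(np.radians(t),off),RL,.03); env.pause(.3)
s=env.sense();print("final",[ang(c) for c in("wrist","scene","top")],s['t'],s['gripper_width'],s['grasp_force'],s['wrist_force'])
for n in("clip_grip","box_hinge"): print(n,[(q['score'],np.round(q['at'],4)) for q in tip_of("scene",n)[:1]])
E
```

```text
61.6 59.96
final [(np.float64(59.94), np.int64(5276)), (np.float64(50.72), np.int64(17)), (np.float64(59.72), np.int64(54))] 23.1583 0.025974052848021102 8.999776393175125 [0.32344845 5.32308012 2.58581108]
clip_grip [(0.57, array([0.5088, 0.4003, 0.144 ]))]
box_hinge [(0.86, array([0.6003, 0.0263, 0.0599]))]
```

The lid is steady at 60 degrees and the clip and box are in place, so I'm handing in.

```bash
python3 -c "
from station import workorder
print(workorder.finish_job())"
```

```text
the job is handed in; nothing more can be done
None
```

I handed the job in at about 23 s: the clip is biting upright on the card index's near wall, about 14 mm below the edge, and the arm is holding the stamp box lid open at 60° (59.9° measured) with the box unmoved; the hand-in call returned no verdict.

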